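# Hold a glued gift box shut in the closing press

## Task

The lid of the pale green sweets box has just been glued: set the box the right way up, lengthwise, on the open end of the little closing press and slide it under the head until it is fully home against the end stop, with the red palm knob still up. Then press the knob down past its first two clicks to the third, at the end of its travel, and keep it there against its return spring; the program finishes while the robot is still holding the knob down on the box. Leave the dark blue and white box and the yellow glue stick where they are.

Things in the scene. Friction and masses are not known exactly. Their poses are not given: they have to be found in the camera images.
- green_box: Pale green sweets box, loose, closed and rigid, 61 x 140 x 31 mm (x, y, z), 0.18 kg. Origin: centre of its underside; its y axis runs along its 140 mm length, z up. It starts flat on the counter, left or right of the press (the dark blue and white box is on the other side). Grasp it across its 61 mm width.
- blue_box: Dark blue and white sweets box, loose, 63 x 150 x 42 mm (x, y, z). Origin: centre of its underside. Bystander, must stay.
- glue_stick: Yellow glue stick standing upright, loose, 26 mm across, 85 mm high. Origin: centre of its underside. Bystander, must stay.
- press: Closing press, fixed. Origin: centre of its underside; x runs along the bed from the open loading end to the end stop, z up. Aluminium bed: top at z = 12 mm, x = -150 to +135, 116 mm wide. Grey head (columns and bridge) spans x = +45 to +95 mm, 112 mm wide, top at z = 102 (brass bushing to 106). Box fully home: its centre is at x = +30 mm, y = 0, z = 12.
- load_spot (a point): Loading place: point on the bed's top at press x = -60 mm, y = 0, z = 12. A box set down lengthwise with its centre here stands just inside the mouth of the flared rails, well before the stop, and can be pushed home (90 mm) from its rear end. The bed is flat and open here.
- stop_face (a point): Centre of the end stop's face, at press x = +100 mm, y = 0, 15.5 mm above the bed. The stop is 34 mm high. Two rails, 12 mm high above the bed, run from x = +19 mm to the stop and leave a channel 67 mm wide; in front of them they flare out to about 92 mm at x = -14 mm.
- knob_top (a point): Centre of the flat top of the red palm knob (40 mm across at its widest, flat top about 34 mm). At rest at press x = +70 mm, y = 0, z = 168 (at the third click 132); it moves straight down with the ram.
- ram: Steel rod with the red knob; origin on its axis, 89 mm below the knob's top. It slides down: clicks at 12, 24, 36 mm (third), hard stop at 38 mm. It springs back up from anywhere when let go (4 N at the top, 9 N at the third click, 5 N more on a box). Each click is a bump of about 3 N; past the third comes the hard stop. Two dark rings, then the knob, meet the bushing at the clicks.
- foot: Sprung rubber-faced foot under the ram, 44 x 50 mm. Origin: centre of its top face, 8 mm above its underside; at rest the underside is 59 mm above the bed. It meets the top of a box after 28 mm of travel and then yields upward on its own spring.
There are look-alikes about, which are no part of the job. What is shaped like the green_box but purple is not meant.

How it is judged:
By the outcome, as a careful person would: the job done as asked, in the order asked, and still so for the second after the job is handed in, while the arm keeps its last pose, push and grip.
It also fails if it takes over 61 s, if anything falls off the work surface, if the arm or the gripper's body presses on something with over 40 N, if the wrist force passes 120 N, or if a joint passes its speed limit or range.

## Robot

A 6-joint arm with a two-finger parallel gripper is mounted at the origin on a cart in front of the work surface, level with it; the furniture and walls round the work are solid. World frame = base frame: x ahead of the robot, y to its left, z up, the work surface at z = 0. Lengths are in m, angles in rad, forces in N, time in s.
With the tool pointing down it reaches from about 0.25 to 0.725 m from the base axis. Payload 4 kg.
Tool frame: the origin (TCP) lies between the finger pads; the fingertips stand 11 mm ahead of it and the grasp point (between the pads) lies 8 mm behind it (bot.tip_extent is the distance from the TCP to the fingertips, in m); z points along the fingers, y is the line along which they close (so a half turn about z gives the same grasp; the last joint's range is limited). The gripper opens to 85 mm and grips with 20 to 120 N. Pads are 22 mm wide; open, the fingers measure 114 mm over their backs; the gripper's body (76 mm by 85 mm) begins 54 mm behind the grasp point. The pads swing forward as they close: fully open they stand 13 mm farther back than shut.
Start: joints at [1.232, 0.241, 0.005, 1.335, 0, 1.571], TCP at [0.166, 0.472, 0.214] pointing down, gripper open.
Joint ranges: [-2.72, 2.72], [-1.05, 1.87], [-1.09, 1.28], [-1.99, 2.15], [-1.42, 1.44], [-3.14, 3.14]. Speed limits (rad/s): [2.79, 2.79, 3.14, 3.14, 3.14, 3.14].

## Interface

Orientations are given as a unit quaternion [x, y, z, w].
In Python, from workcell import bot gives the robot as it stands. The module is installed in compiled form; this text tells all that it offers.
- The arm moves only by the tool drive_tool, never from a script. Its argument "rows" is a list of rows, each an object of numbers: "dx", "dy", "dz": the shift along the tool's x, y, z in units of 50 mm (1.0 is 50 mm); "wx", "wy", "wz": the turn, a rotation vector about the tool's x, y, z in units of 5 degrees (1.0 is 5 degrees); "hand": the finger opening in mm, from 0 to 85.4. A call has 1 to 20 rows; each row is the pose to reach, as a shift and turn from the pose commanded when the call began, along the tool's axes at that moment; what a row does not reach only later rows make up. A row lasts 1/10 s, in which the tool goes at most 50 mm and 8.59 degrees, less where a joint would pass 70% of its speed; a pose out of reach is approached as far as the arm can. A call with a gripper value outside its range is refused whole. The fingers move at their own pace and stop on an object; the grip force is fixed at half the most. Time passes only in rows, so rows that repeat a pose let the fingers close. It gives the time, the measured TCP pose, the force, the opening and the grip force at its end, in the units of the state.
- bot.get_obs(): the state, without advancing time (a new reading comes with each control period).
- bot.camera(name): name is "scene" or "side" or "wrist"; returns the picture (400x640x3 uint8, red, green, blue); there is no depth.
- bot.get_calibration(name): a dict with "vfov" (degrees; the focal length in pixels is half the picture's height over the tangent of half this angle, whatever the lens; pixels are square), "cx", "cy" (the principal point, pixels), "origin" and "rotation" of the camera in the world; the wrist camera has in their place "mount" (4x4, takes a point from camera to tool coordinates, whose origin is the TCP and whose axes are the flange's). Camera axes: x right, y up, looking along -z (the intrinsics and any distortion apply to the point x, -y, -z); pixel columns grow to the right and rows downward; lengths in m; the calibration is good to about 2 mm. A picture is of the moment at which its call begins: read the wrist's pose just before it. get_calibration takes no time and is no camera call.
- bot.job_done(): hands the job in; it is judged then, once.
Trained networks look in the newest picture that a camera, given by its name, has taken for a name from the list of things; names that differ only in an ending like _2 or _b are one class to them, and where a whole thing is asked for, a point or a joint stands for the part that bears it (a point fixed in the world has none). Each returns a list of dicts, best first, with "score" (0 to 1); they miss things now and then, are a little off and sometimes report something else, mostly with a low value. They report only what shows in the picture. A call takes as long as a camera call. They do not tell look-alikes from the thing itself.
- bot.look_for(camera, thing): "extent" ([centre column, centre row, width, height] in pixels, round what is visible of it).
- bot.outline_of(camera, thing): "region" (400x640 bool, what is visible of it) and "extent" ([centre column, centre row, width, height] in pixels, round what is visible of it).
The state is a dict: "clock": time; "joint_pos": joint angles; "joint_vel": joint speeds; "tau": joint torques, N m; "eef_pos": TCP position; "tool_rot": TCP orientation; "ft_force": force on the tool from outside, world axes, zero at the start; "ft_torque": the same for the moment, N m; "grip_width": finger opening in m; "grasp_force": force on a finger pad.
Only numpy, scipy, OpenCV 4.12 (cv2) and the standard library are available. Lean on these libraries where they do the work, as an engineer would, in place of code of your own. Each camera call takes 0.05 s, during which the arm holds its last target. There are 200 camera calls.

## Working session

There is one attempt and no reset: what is moved stays moved. The work goes in short steps, Python scripts to look and compute and a tool call to move; the robot and the scene stay as the last step left them, time stands still between calls to the robot, and variables do not carry over. Pictures are saved under pics/ and viewed, at most 12 in all, crops included, and the job is handed in when it is done.

Besides the shell and the picture viewer there is one more tool, called after "Request:" as name([rows], argument=value, ...), one row to a line, values as JSON. drive_tool: Moves the arm, as the interface text tells. Its arguments: {"type":"object","properties":{"rows":{"type":"array","items":{"type":"object","properties":{"dx":{"type":"number"},"dy":{"type":"number"},"dz":{"type":"number"},"wx":{"type":"number"},"wy":{"type":"number"},"wz":{"type":"number"},"hand":{"type":"number"}}}}},"required":["rows"]}

```bash
mkdir -p pics
python3 - <<'E'
from workcell import bot
import cv2,numpy as np
for c in ["scene","side"]:
    im=bot.camera(c); cv2.imwrite(f"pics/{c}0.png",im[:,:,::-1])
    k=bot.get_calibration(c); print(c,{a:(np.round(np.array(b),4).tolist() if not isinstance(b,str) else b) for a,b in k.items()})
    for t in ["green_box","blue_box","glue_stick","press","ram"]:
        print(t,[(np.round(d["extent"],1).tolist(),round(d["score"],2)) for d in bot.look_for(c,t)])
print(bot.get_obs()); print(bot.tip_extent, bot.get_calibration("wrist"))
E
```

```text
scene {'vfov': 55.0074, 'cx': 308.9362, 'cy': 203.6525, 'origin': [-0.2178, -0.4523, 0.7211], 'rotation': [0.4136, -0.2499, -0.4504, 0.7507]}
green_box [([357.0, 245.6, 45.3, 36.8], 0.86), ([394.0, 297.8, 55.0, 47.3], 0.59)]
blue_box [([193.7, 226.6, 48.5, 40.8], 0.6)]
glue_stick [([248.8, 206.9, 8.5, 23.7], 0.66)]
press [([288.1, 227.9, 73.5, 98.9], 0.89)]
ram [([301.8, 200.1, 13.6, 38.2], 0.81)]
side {'vfov': 57.5276, 'cx': 315.7791, 'cy': 197.0827, 'origin': [0.1421, 0.9667, 0.533], 'rotation': [-0.1135, 0.5478, 0.81, -0.1758]}
green_box [([320.3, 205.1, 32.8, 19.9], 0.67), ([369.9, 195.5, 40.1, 21.0], 0.56)]
blue_box [([290.9, 278.9, 64.1, 38.1], 0.92)]
glue_stick [([263.9, 243.4, 11.8, 35.0], 0.48)]
press [([312.1, 209.8, 96.0, 68.5], 0.91)]
ram [([288.5, 192.9, 11.8, 36.2], 0.73)]
{'clock': 0.6, 'joint_pos': array([1.23196145e+00, 2.40545750e-01, 5.01061431e-03, 1.33514487e+00,
       5.85190384e-06, 1.57080694e+00]), 'joint_vel': array([ 8.55495581e-04, -9.26980053e-04,  1.21677529e-03,  3.03663870e-04,
       -5.30787461e-05,  1.26702029e-03]), 'tau': array([-4.91205938e-04, -3.71976364e+01,  2.52570409e+01,  1.41053657e-03,
       -2.66997159e-05,  2.32395458e-06]), 'eef_pos': array([0.16620226, 0.47159973, 0.21413765]), 'tool_rot': array([1.68613389e-01, 9.85682262e-01, 5.78202060e-05, 6.92179601e-06]), 'ft_force': array([-0.74422093, -0.03749489,  0.39018391]), 'ft_torque': array([-0.02898636, -0.02990904,  0.01752886]), 'grasp_force': 0.0, 'grip_width': 0.08551388369574522}
0.011 {'vfov': 67.37966688997976, 'cx': 319.7136596714423, 'cy': 197.6311629557686, 'mount': array([[-5.92602434e-04,  9.54692382e-01,  2.97593858e-01,
         7.77224682e-02],
       [ 9.99999720e-01,  4.29445486e-04,  6.13634755e-04,
         4.11223566e-04],
       [ 4.58032087e-04,  2.97594138e-01, -9.54692369e-01,
        -1.59033891e-01],
       [ 0.00000000e+00,  0.00000000e+00,  0.00000000e+00,
         1.00000000e+00]])}
```

Run:
```python
import cv2
a=cv2.imread("pics/scene0.png")[140:360,140:460]
cv2.imwrite("pics/c0.png",cv2.resize(a,None,fx=2.5,fy=2.5,interpolation=cv2.INTER_CUBIC))
a=cv2.imread("pics/side0.png")[140:340,200:440]
cv2.imwrite("pics/c1.png",cv2.resize(a,None,fx=3,fy=3,interpolation=cv2.INTER_CUBIC))
```

```text
(no output)
```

View pics/c0.png

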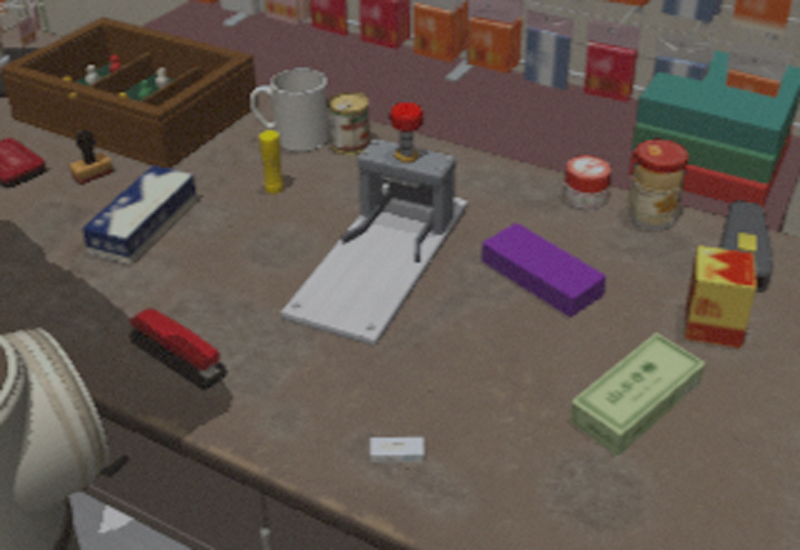

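View pics/c1.png

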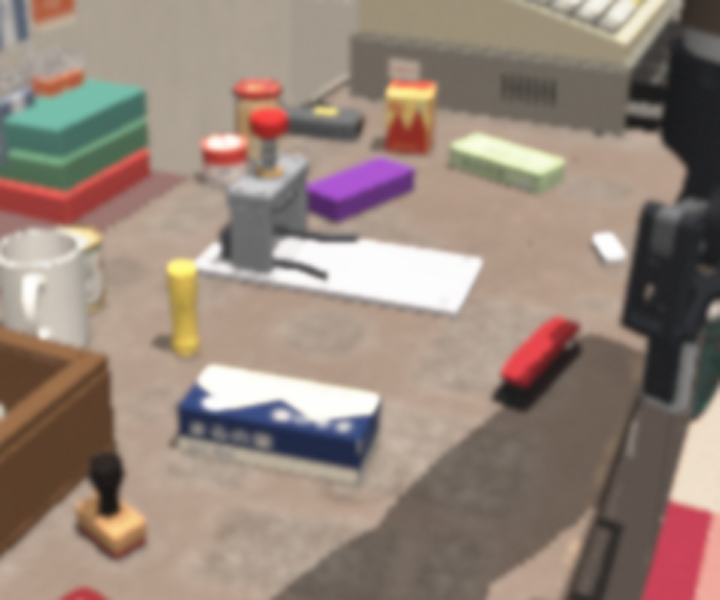

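The scene view shows two candidates: a purple box at scene (357,246) and a pale green labelled box at (394,298). The green one is meant, because the purple one is the named look-alike. The press is at about (288,228), loading end towards the robot. The blue box (194,227) and the glue stick (249,207) are on the left. Next I fit the poses.

```bash
cat > h.py <<'E'
from workcell import bot
import numpy as np, cv2
from scipy.spatial.transform import Rotation as R
from scipy.optimize import least_squares, minimize
def cam(c):
    k=bot.get_calibration(c); f=200/np.tan(np.radians(k["vfov"])/2)
    if c=="wrist":
        o=bot.get_obs(); T=np.eye(4); T[:3,:3]=R.from_quat(o["tool_rot"]).as_matrix(); T[:3,3]=o["eef_pos"]
        T=T@np.array(k["mount"]); return f,k["cx"],k["cy"],T[:3,3],T[:3,:3]
    r=np.array(k["rotation"]); r=R.from_quat(r).as_matrix() if r.size==4 else r
    return f,k["cx"],k["cy"],np.array(k["origin"]),r
def proj(C,P):
    f,cx,cy,o,r=C; q=(np.atleast_2d(P)-o)@r
    return np.c_[cx-f*q[:,0]/q[:,2], cy+f*q[:,1]/q[:,2]]
def ray(C,uv,z):
    f,cx,cy,o,r=C; d=r@np.array([(uv[0]-cx)/f,-(uv[1]-cy)/f,-1]); return o+d*(z-o[2])/d[2]
def box(p,s):
    c=np.array([[a,b,h] for a in(-.5,.5) for b in(-.5,.5) for h in(0,1)])*s
    return c@R.from_euler("z",p[2]).as_matrix().T+np.array([p[0],p[1],p[3] if len(p)>3 else 0])
def fitbox(Cs,masks,s,p0,S=4,z=0):
    def soft(p):
        e=0
        for C,m in zip(Cs,masks):
            h=cv2.convexHull((proj(C,box([*p,z],s))*16*1).astype(np.int32)+8)
            a=np.zeros(m.shape,np.uint8); cv2.fillConvexPoly(a,h,255,cv2.LINE_AA,4)
            b=m*255.; e+=np.abs(cv2.GaussianBlur(a.astype(float),(0,0),1)-cv2.GaussianBlur(b,(0,0),1)).sum()/b.sum()
        return e
    best=None
    for y in np.arange(0,np.pi,np.pi/8):
        q=minimize(soft,[p0[0],p0[1],y],method="Nelder-Mead",options=dict(initial_simplex=np.array([[p0[0],p0[1],y],[p0[0]+.02,p0[1],y],[p0[0],p0[1]+.02,y],[p0[0],p0[1],y+.2]])))
        if best is None or q.fun<best.fun: best=q
    return best.x,best.fun
E
python3 - <<'E'
from h import *
Cs=[cam("scene"),cam("side")]
ms=[]
for c,uv in (("scene",(394,298)),("side",(370,195))):
    bot.camera(c); L=bot.outline_of(c,"green_box")
    d=min(L,key=lambda d:np.hypot(*(np.array(d["extent"][:2])-uv))); print(d["extent"],d["score"]); ms.append(d["region"])
p0=ray(Cs[0],(394,298),.015); print("ray",p0,ray(Cs[1],(370,195),.015))
for i in ([0],[1],[0,1]): print("green",fitbox([Cs[j] for j in i],[ms[j] for j in i],[.061,.14,.031],p0[:2]))
loc=np.array([[-.15,.058,.012],[-.15,-.058,.012],[.135,-.058,.012],[.07,0,.168]])
sc=np.array([[254,266.8],[290,275.2],[326.8,220.8],[302,182]])
lo2=np.array([[-.15,-.058,.012],[-.15,.058,.012],[.135,.058,.012],[.07,0,.168]])
sd=np.array([[360.7,227.3],[352.7,243.3],[265,228.7],[289.5,177]])
def f(p,w=(0,1)):
    Rm=R.from_euler("z",p[2]).as_matrix().T; t=[p[0],p[1],0]; o=[]
    if 0 in w:o.append(proj(Cs[0],loc@Rm+t)-sc)
    if 1 in w:o.append(proj(Cs[1],lo2@Rm+t)-sd)
    return np.concatenate(o).ravel()
for w in ((0,),(1,),(0,1)):
    q=least_squares(lambda p:f(p,w),[.45,0,0]); print("press",w,q.x,np.round(q.fun,1))
E
```

```text
[394.1, 298.9, 54.6, 47.5] 0.69
[319.1, 204.6, 34.9, 18.2] 0.96
ray [ 0.48477807 -0.32021045  0.015     ] [ 0.482817   -0.31689171  0.015     ]
green (array([ 0.49438669, -0.31767312,  1.26880533]), np.float64(0.06116748826075831))
green (array([  69.80911538, -148.91865008,    0.37437495]), np.float64(1.001312728481223))
green (array([ 0.49461955, -0.31806635,  1.24975432]), np.float64(2.256327353624566))
press (0,) [0.57748082 0.02042167 0.11200571] [-1.3 -1.4  1.2  0.9 -0.2 -1.1  0.2  1.6]
press (1,) [0.57651472 0.02458791 0.08726242] [ 0.6 -0.7 -0.1  0.1 -0.7 -0.5  0.2  1. ]
press (0, 1) [0.57792852 0.02121866 0.10613859] [-1.7 -1.8  0.7  0.7 -0.1 -1.1  0.2  1.5  0.4 -1.6  0.4 -0.9 -0.6 -0.7
  0.1  0.7]
```

Request:
drive_tool([
  {"dx": -5.4,"dy": -6.4},
  {"dx": -5.4,"dy": -6.4},
  {"dx": -5.4,"dy": -6.4},
  {"dx": -5.4,"dy": -6.4},
  {"dx": -5.4,"dy": -6.4},
  {"dx": -5.4,"dy": -6.4},
  {"dx": -5.4,"dy": -6.4},
  {"dx": -5.4,"dy": -6.4},
  {"dx": -5.4,"dy": -6.4},
  {"dx": -10.8,"dy": -12.7},
  {"dx": -10.8,"dy": -12.7},
  {"dx": -10.8,"dy": -12.7},
  {"dx": -10.8,"dy": -12.7},
  {"dx": -10.8,"dy": -12.7},
  {"dx": -10.8,"dy": -12.7},
  {"dx": -10.8,"dy": -12.7},
  {"dx": -10.8,"dy": -12.7},
  {"dx": -10.8,"dy": -12.7},
  {"dx": -10.8,"dy": -12.7},
  {"dx": -10.8,"dy": -12.7},
])

```text
invalid input at $.rows[0]: expected keys dx, dy, dz, wx, wy, wz, hand
```

Request:
drive_tool([
  {"dx": -5.4,"dy": -6.4,"dz": 0,"wx": 0,"wy": 0,"wz": 0,"hand": 85},
  {"dx": -5.4,"dy": -6.4,"dz": 0,"wx": 0,"wy": 0,"wz": 0,"hand": 85},
  {"dx": -5.4,"dy": -6.4,"dz": 0,"wx": 0,"wy": 0,"wz": 0,"hand": 85},
  {"dx": -5.4,"dy": -6.4,"dz": 0,"wx": 0,"wy": 0,"wz": 0,"hand": 85},
  {"dx": -5.4,"dy": -6.4,"dz": 0,"wx": 0,"wy": 0,"wz": 0,"hand": 85},
  {"dx": -5.4,"dy": -6.4,"dz": 0,"wx": 0,"wy": 0,"wz": 0,"hand": 85},
  {"dx": -5.4,"dy": -6.4,"dz": 0,"wx": 0,"wy": 0,"wz": 0,"hand": 85},
  {"dx": -10.8,"dy": -12.7,"dz": 0,"wx": 0,"wy": 0,"wz": 0,"hand": 85},
  {"dx": -10.8,"dy": -12.7,"dz": 0,"wx": 0,"wy": 0,"wz": 0,"hand": 85},
  {"dx": -10.8,"dy": -12.7,"dz": 0,"wx": 0,"wy": 0,"wz": 0,"hand": 85},
  {"dx": -10.8,"dy": -12.7,"dz": 0,"wx": 0,"wy": 0,"wz": 0,"hand": 85},
  {"dx": -10.8,"dy": -12.7,"dz": 0,"wx": 0,"wy": 0,"wz": 0,"hand": 85},
  {"dx": -10.8,"dy": -12.7,"dz": 0,"wx": 0,"wy": 0,"wz": 0,"hand": 85},
  {"dx": -10.8,"dy": -12.7,"dz": 0,"wx": 0,"wy": 0,"wz": 0,"hand": 85},
  {"dx": -10.8,"dy": -12.7,"dz": 0,"wx": 0,"wy": 0,"wz": 0,"hand": 85},
  {"dx": -10.8,"dy": -12.7,"dz": 0,"wx": 0,"wy": 0,"wz": 0,"hand": 85},
  {"dx": -10.8,"dy": -12.7,"dz": 0,"wx": 0,"wy": 0,"wz": 0,"hand": 85},
  {"dx": -10.8,"dy": -12.7,"dz": 0,"wx": 0,"wy": 0,"wz": 0,"hand": 85},
  {"dx": -10.8,"dy": -12.7,"dz": 0,"wx": 0,"wy": 0,"wz": 0,"hand": 85},
  {"dx": -10.8,"dy": -12.7,"dz": 0,"wx": 0,"wy": 0,"wz": 0,"hand": 85},
])

```text
clock: 2.8
eef_pos: [0.464, -0.3058, 0.2141]
tool_rot: [0.168, 0.986, 0.0, -0.0]
ft_force: [0.0, -0.4, -0.4]
grip_width: 0.0848
grasp_force: 0.0
```

Run:
```python
from h import *
o=bot.get_obs(); print(o["eef_pos"],o["tool_rot"],o["joint_pos"],o["clock"])
C=cam("wrist"); im=bot.camera("wrist"); cv2.imwrite("pics/w1.png",im[:,:,::-1])
L=bot.outline_of("wrist","green_box"); print([(d["extent"],d["score"]) for d in L])
d=L[0]; 
print(fitbox([C],[d["region"]],[.061,.14,.031],[.494,-.318]))
```

```text
[ 0.46399395 -0.30583206  0.21406192] [ 1.68278977e-01  9.85739291e-01  2.96706181e-04 -3.84044510e-04] [-5.82901645e-01  3.52885131e-01  1.59314032e-01  1.37816710e+00
  2.34468880e-04 -2.44734741e-01] 2.8
[([316.8, 192.3, 52.3, 115.8], 0.97), ([470.1, 247.6, 123.0, 50.5], 0.7)]
(array([ 0.48777354, -0.31920133,  1.24092   ]), np.float64(0.07419014756894042))
```

View pics/w1.png

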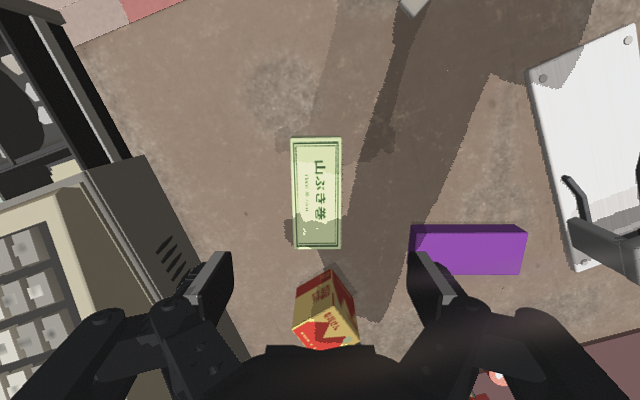

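The wrist view shows the green box at (317,192), label up and in line with the fingers. The purple look-alike is at (468,250) and a small yellow and red carton at (325,308), clear of the fingers. I'm grasping the green box now.

Request:
drive_tool([
  {"dx": -0.54,"dy": -0.09,"dz": 0.6,"wx": 0,"wy": 0,"wz": 0,"hand": 85},
  {"dx": -0.54,"dy": -0.09,"dz": 1.2,"wx": 0,"wy": 0,"wz": 0,"hand": 85},
  {"dx": -0.54,"dy": -0.09,"dz": 1.8,"wx": 0,"wy": 0,"wz": 0,"hand": 85},
  {"dx": -0.54,"dy": -0.09,"dz": 2.4,"wx": 0,"wy": 0,"wz": 0,"hand": 85},
  {"dx": -0.54,"dy": -0.09,"dz": 3.0,"wx": 0,"wy": 0,"wz": 0,"hand": 85},
  {"dx": -0.54,"dy": -0.09,"dz": 3.5,"wx": 0,"wy": 0,"wz": 0,"hand": 85},
  {"dx": -0.54,"dy": -0.09,"dz": 3.8,"wx": 0,"wy": 0,"wz": 0,"hand": 85},
  {"dx": -0.54,"dy": -0.09,"dz": 4.0,"wx": 0,"wy": 0,"wz": 0,"hand": 85},
  {"dx": -0.54,"dy": -0.09,"dz": 4.0,"wx": 0,"wy": 0,"wz": 0,"hand": 85},
  {"dx": -0.54,"dy": -0.09,"dz": 4.0,"wx": 0,"wy": 0,"wz": 0,"hand": 85},
  {"dx": -0.54,"dy": -0.09,"dz": 4.0,"wx": 0,"wy": 0,"wz": 0,"hand": 50},
  {"dx": -0.54,"dy": -0.09,"dz": 4.0,"wx": 0,"wy": 0,"wz": 0,"hand": 50},
  {"dx": -0.54,"dy": -0.09,"dz": 4.0,"wx": 0,"wy": 0,"wz": 0,"hand": 50},
  {"dx": -0.54,"dy": -0.09,"dz": 4.0,"wx": 0,"wy": 0,"wz": 0,"hand": 50},
  {"dx": -0.54,"dy": -0.09,"dz": 4.0,"wx": 0,"wy": 0,"wz": 0,"hand": 50},
  {"dx": -0.54,"dy": -0.09,"dz": 4.0,"wx": 0,"wy": 0,"wz": 0,"hand": 50},
  {"dx": -0.54,"dy": -0.09,"dz": 4.0,"wx": 0,"wy": 0,"wz": 0,"hand": 50},
])

```text
clock: 4.6
eef_pos: [0.4884, -0.32, 0.014]
tool_rot: [0.169, 0.986, 0.0, -0.0]
ft_force: [0.1, -0.5, -0.0]
grip_width: 0.05
grasp_force: 0.0
```

Run:
```python
from h import *
o=bot.get_obs(); print(o["eef_pos"],o["grip_width"],o["grasp_force"])
C=cam("wrist"); im=bot.camera("wrist")
L=bot.outline_of("wrist","green_box"); print([(d["extent"],d["score"]) for d in L])
a=im[:,:,::-1]; im2=bot.camera("side")[140:300,280:520,::-1]
cv2.imwrite("pics/w2.png",np.vstack([cv2.resize(a,(560,350)),cv2.resize(im2,(360,240),interpolation=cv2.INTER_CUBIC)[:, :].copy() if 0 else cv2.copyMakeBorder(cv2.resize(im2,(360,240),interpolation=cv2.INTER_CUBIC),0,0,0,200,cv2.BORDER_CONSTANT)]))
```

```text
[ 0.48836192 -0.32002566  0.01404979] 0.04995195783378586 0.0
[([571.8, 349.1, 136.5, 101.8], 0.68)]
```

View pics/w2.png

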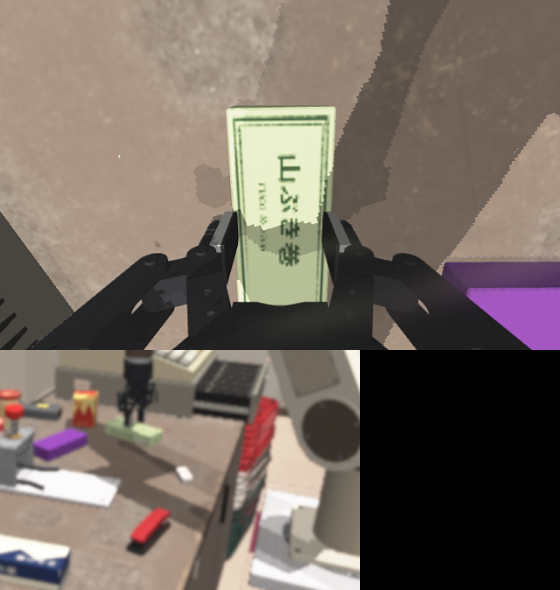

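Run:
```python
from h import *
C=cam("wrist"); o=bot.get_obs(); Rm=R.from_quat(o["tool_rot"]).as_matrix()
for y in(-.025,.025):
  for z in (.011,-.008,-.02): print(y,z,proj(C,o["eef_pos"]+Rm@[0.011,y,z])*.875)
print(np.round(proj(C,box([.488,-.319,1.241],[.061,.14,.031]))*.875), )
```

```text
-0.025 0.011 [[243.30809791 191.81405007]]
-0.025 -0.008 [[239.2651293  202.94916126]]
-0.025 -0.02 [[236.21647503 211.34574   ]]
0.025 0.011 [[315.3502784  191.78628511]]
0.025 -0.008 [[319.27320454 202.92040864]]
0.025 -0.02 [[322.23143581 211.31651684]]
[[243. 285.]
 [237. 317.]
 [232. 103.]
 [221. 106.]
 [320. 284.]
 [326. 316.]
 [327. 102.]
 [338. 105.]]
```

Run:
```python
from h import *
o=bot.get_obs(); Rm=R.from_quat(o["tool_rot"]).as_matrix(); out=[]
for c in ("scene","side"):
    im=bot.camera(c)[:,:,::-1].copy(); C=cam(c)
    p=proj(C,o["eef_pos"]+Rm@[0,0,.011])[0]; u,v=int(p[0])-40,int(p[1])-35
    S=8; a=cv2.resize(im[v:v+60,u:u+90],None,fx=S,fy=S,interpolation=cv2.INTER_CUBIC)[:290*2]
    for q in [o["eef_pos"]+Rm@[0,y,.011] for y in(-.025,.025)]:
        s=(proj(C,q)[0]-[u,v])*S; cv2.circle(a,(int(s[0]),int(s[1])),4,(0,0,255),-1)
    for q in box([.488,-.319,1.241],[.061,.14,.031]):
        s=(proj(C,q)[0]-[u,v])*S; cv2.circle(a,(int(s[0]),int(s[1])),4,(255,0,0),-1)
    out.append(cv2.resize(a,(450,300)))
cv2.imwrite("pics/t3.png",np.vstack(out))
```

```text
(no output)
```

View pics/t3.png

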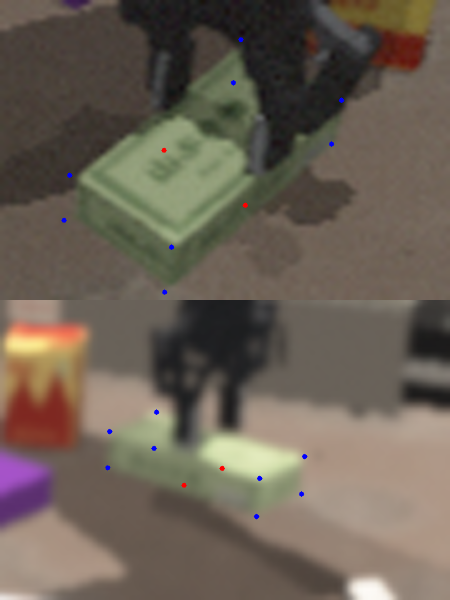

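The tips are above the box: in the wrist, scene and side views the pads sit over its top face, about 30 mm higher than the reported tip. I'll open the fingers and go down in small steps, watching the force.

Request:
drive_tool([
  {"dx": 0,"dy": 0,"dz": 0,"wx": 0,"wy": 0,"wz": 0,"hand": 85},
  {"dx": 0,"dy": 0,"dz": 0,"wx": 0,"wy": 0,"wz": 0,"hand": 85},
  {"dx": -0.09,"dy": 0.07,"dz": 0,"wx": 0,"wy": 0,"wz": 0,"hand": 85},
  {"dx": -0.09,"dy": 0.07,"dz": 0,"wx": 0,"wy": 0,"wz": 0,"hand": 85},
  {"dx": -0.09,"dy": 0.07,"dz": 0.05,"wx": 0,"wy": 0,"wz": 0,"hand": 85},
  {"dx": -0.09,"dy": 0.07,"dz": 0.1,"wx": 0,"wy": 0,"wz": 0,"hand": 85},
  {"dx": -0.09,"dy": 0.07,"dz": 0.15,"wx": 0,"wy": 0,"wz": 0,"hand": 85},
  {"dx": -0.09,"dy": 0.07,"dz": 0.2,"wx": 0,"wy": 0,"wz": 0,"hand": 85},
  {"dx": -0.09,"dy": 0.07,"dz": 0.2,"wx": 0,"wy": 0,"wz": 0,"hand": 85},
])

```text
clock: 5.75
eef_pos: [0.4933, -0.318, 0.0035]
tool_rot: [0.169, 0.986, 0.0, -0.001]
ft_force: [0.0, 0.5, 0.1]
grip_width: 0.0848
grasp_force: 0.0
```

Run:
```python
from h import *
im=cv2.imread("pics/w1.png"); o=dict(p=[.46399395,-.30583206,.21406192],q=[1.68278977e-01,9.85739291e-01,2.96706181e-04,-3.84044510e-04])
k=bot.get_calibration("wrist"); T=np.eye(4); T[:3,:3]=R.from_quat(o["q"]).as_matrix(); T[:3,3]=o["p"]; T=T@k["mount"]
f=200/np.tan(np.radians(k["vfov"])/2)
h=cv2.cvtColor(im,cv2.COLOR_BGR2HSV); m=((h[...,0]>28)&(h[...,0]<50)&(h[...,1]>35)).astype(np.uint8)
n,l,s,_=cv2.connectedComponentsWithStats(cv2.morphologyEx(m,cv2.MORPH_CLOSE,np.ones((9,9))))
i=l[192,317]; print(s[i]); mm=l==i
for d in (0,.015,.03,.045):
    print(d,fitbox([(f,k["cx"],k["cy"],T[:3,3]+[0,0,d],T[:3,:3])],[mm],[.061,.14,.031],[.494,-.318]))
```

```text
[ 290  136   52  114 5498]
0 (array([ 0.48927513, -0.31917237,  1.25298591]), np.float64(0.1132541393027322))
0.015 (array([ 0.49210708, -0.32075571,  1.23592998]), np.float64(0.05028921828694493))
0.03 (array([ 0.49334178, -0.32146179,  1.23236649]), np.float64(0.10149872087316275))
0.045 (array([ 0.49399416, -0.32235256,  1.23317892]), np.float64(0.16669939066134637))
```

Request:
drive_tool([
  {"dx": 0,"dy": 0,"dz": 0.06,"wx": 0,"wy": 0,"wz": 0,"hand": 85},
  {"dx": 0,"dy": 0,"dz": 0.12,"wx": 0,"wy": 0,"wz": 0,"hand": 85},
  {"dx": 0,"dy": 0,"dz": 0.18,"wx": 0,"wy": 0,"wz": 0,"hand": 85},
  {"dx": 0,"dy": 0,"dz": 0.24,"wx": 0,"wy": 0,"wz": 0,"hand": 85},
  {"dx": 0,"dy": 0,"dz": 0.24,"wx": 0,"wy": 0,"wz": 0,"hand": 85},
])

```text
clock: 6.25
eef_pos: [0.4934, -0.3179, -0.0085]
tool_rot: [0.169, 0.986, 0.0, -0.001]
ft_force: [-0.1, -0.2, 0.8]
grip_width: 0.0853
grasp_force: 0.0
```

Request:
drive_tool([
  {"dx": 0,"dy": 0,"dz": 0,"wx": 0,"wy": 0,"wz": 0,"hand": 55},
  {"dx": 0,"dy": 0,"dz": 0,"wx": 0,"wy": 0,"wz": 0,"hand": 55},
  {"dx": 0,"dy": 0,"dz": 0,"wx": 0,"wy": 0,"wz": 0,"hand": 55},
  {"dx": 0,"dy": 0,"dz": 0,"wx": 0,"wy": 0,"wz": 0,"hand": 55},
  {"dx": 0,"dy": 0,"dz": 0,"wx": 0,"wy": 0,"wz": 0,"hand": 55},
])

```text
clock: 6.75
eef_pos: [0.4943, -0.3186, -0.0073]
tool_rot: [0.169, 0.986, -0.0, 0.001]
ft_force: [-0.5, -0.5, 4.2]
grip_width: 0.0589
grasp_force: 67.1
```

Run:
```python
from h import *
o=bot.get_obs(); Rm=R.from_quat(o["tool_rot"]).as_matrix(); out=[]; print(o["ft_force"],o["grip_width"],o["grasp_force"])
for c in ("scene","side"):
    im=bot.camera(c)[:,:,::-1].copy(); C=cam(c)
    p=proj(C,o["eef_pos"]+Rm@[0,0,.011])[0]; u,v=int(p[0])-40,int(p[1])-40
    S=8; a=cv2.resize(im[v:v+60,u:u+90],None,fx=S,fy=S,interpolation=cv2.INTER_CUBIC)
    out.append(cv2.resize(a,(450,300)))
w=cv2.resize(bot.camera("wrist")[:,:,::-1],(480,300))[:, 65:415]
a=np.vstack(out); cv2.imwrite("pics/t4.png",np.hstack([a,np.vstack([w,w*0])]))
```

```text
[-0.49143661 -0.48414904  4.19496583] 0.058914917415930766 67.11526036262512
```

View pics/t4.png

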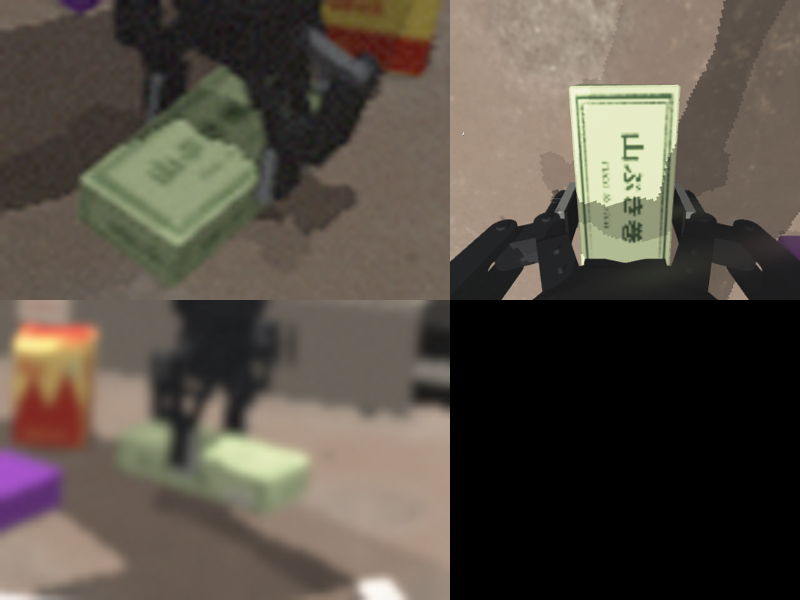

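The box is gripped with 67 N, and the pads are now beside it in all three views. I'll lift it and carry it over the loading place.

Request:
drive_tool([
  {"dx": 0,"dy": 0,"dz": -0.3,"wx": 0,"wy": 0,"wz": 0,"hand": 55},
  {"dx": 0,"dy": 0,"dz": -0.9,"wx": 0,"wy": 0,"wz": 0,"hand": 55},
  {"dx": 0,"dy": 0,"dz": -1.5,"wx": 0,"wy": 0,"wz": 0,"hand": 55},
  {"dx": 0,"dy": 0,"dz": -2.2,"wx": 0,"wy": 0,"wz": 0,"hand": 55},
  {"dx": 0.2,"dy": 0.7,"dz": -2.2,"wx": 0,"wy": 0,"wz": -0.3,"hand": 55},
  {"dx": 0.4,"dy": 1.4,"dz": -2.2,"wx": 0,"wy": 0,"wz": -0.9,"hand": 55},
  {"dx": 0.6,"dy": 2.1,"dz": -2.2,"wx": 0,"wy": 0,"wz": -1.5,"hand": 55},
  {"dx": 0.8,"dy": 2.8,"dz": -2.2,"wx": 0,"wy": 0,"wz": -2.1,"hand": 55},
  {"dx": 1.0,"dy": 3.5,"dz": -2.2,"wx": 0,"wy": 0,"wz": -2.7,"hand": 55},
  {"dx": 1.2,"dy": 4.2,"dz": -2.2,"wx": 0,"wy": 0,"wz": -3.3,"hand": 55},
  {"dx": 1.4,"dy": 4.9,"dz": -2.2,"wx": 0,"wy": 0,"wz": -3.9,"hand": 55},
  {"dx": 1.6,"dy": 5.6,"dz": -2.2,"wx": 0,"wy": 0,"wz": -4.5,"hand": 55},
  {"dx": 1.7,"dy": 6.2,"dz": -2.2,"wx": 0,"wy": 0,"wz": -5.0,"hand": 55},
  {"dx": 1.77,"dy": 6.46,"dz": -2.2,"wx": 0,"wy": 0,"wz": -5.1,"hand": 55},
  {"dx": 1.77,"dy": 6.46,"dz": -2.2,"wx": 0,"wy": 0,"wz": -5.1,"hand": 55},
  {"dx": 1.77,"dy": 6.46,"dz": -2.2,"wx": 0,"wy": 0,"wz": -5.1,"hand": 55},
])

```text
clock: 8.5
eef_pos: [0.5171, 0.0153, 0.1015]
tool_rot: [-0.053, 0.999, -0.0, -0.001]
ft_force: [-0.0, -0.3, -0.6]
grip_width: 0.0592
grasp_force: 66.6
```

Run:
```python
from h import *
o=bot.get_obs(); print(o["eef_pos"],o["tool_rot"],o["joint_pos"],o["grip_width"],o["grasp_force"],o["clock"])
w=bot.camera("wrist")[:,:,::-1]; s=bot.camera("scene")[:,:,::-1]; d=bot.camera("side")[:,:,::-1]
for n,i in zip("wsd",(w,s,d)): cv2.imwrite(f"pics/m_{n}.png",i)
a=np.hstack([cv2.resize(s[160:290,225:375],(390,338),interpolation=cv2.INTER_CUBIC),cv2.resize(d[140:270,245:395],(390,338),interpolation=cv2.INTER_CUBIC)])
b=cv2.copyMakeBorder(cv2.resize(w,(416,260)),0,0,0,364,cv2.BORDER_CONSTANT)
cv2.imwrite("pics/m.png",np.vstack([a,b]))
```

```text
[0.51709433 0.01528066 0.10153011] [-5.28811746e-02  9.98600475e-01 -3.40889353e-04 -7.46560476e-04] [ 2.99861721e-02  3.52514346e-01 -1.45786899e-01  1.07397219e+00
 -7.15818345e-04 -7.58250387e-02] 0.059179992276336406 66.59268021583557 8.5
```

View pics/m.png

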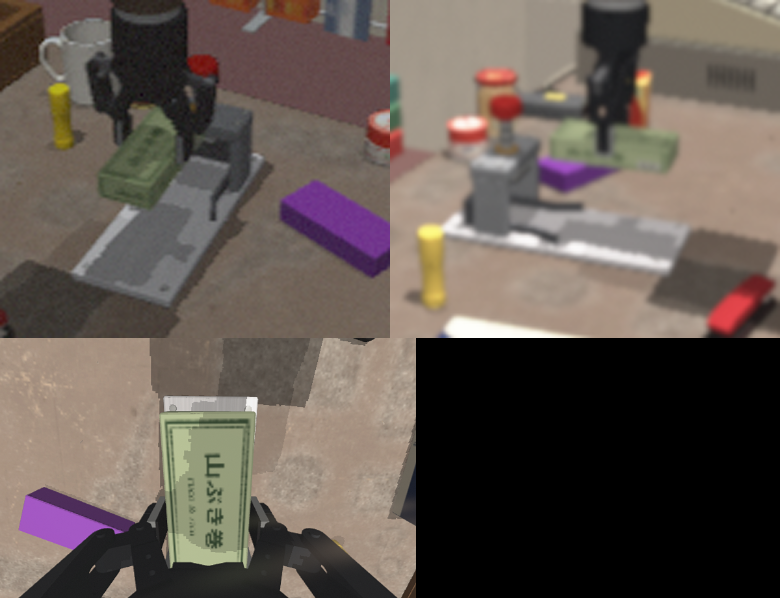

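The wrist view shows the box held level and in line with the bed: bed rear corners at about (252,92) and (395,92), box centred about 3 mm to one side. Next I fit the held box in the fixed cameras, to check the arm's bias.

Run:
```python
from h import *
o=bot.get_obs(); Cs=[];ms=[]
for c in("scene","side"):
    bot.camera(c); C=cam(c); e=proj(C,o["eef_pos"])[0]
    L=bot.outline_of(c,"green_box"); d=min(L,key=lambda d:np.hypot(*(np.array(d["extent"][:2])-e)))
    print(c,e,d["extent"],d["score"]); 
    h=cv2.convexHull(np.argwhere(d["region"])[:,::-1].astype(np.int32)); m=np.zeros((400,640),np.uint8); cv2.fillConvexPoly(m,h,1)
    Cs.append(C); ms.append(m>0)
for z in (.06,.08,.09,.10,.11,.12,.13): print(z,fitbox(Cs,ms,[.061,.14,.031],o["eef_pos"][:2],z=z))
C=cam("wrist")
for d in (0,.01,.02):
    C2=(*C[:3],C[3]+[0,0,d],C[4]); print(d,[ray(C2,uv,.012)[:2] for uv in ((252,92),(395,92))])
```

```text
scene [284.11055088 225.69418825] [282.9, 221.8, 39.1, 37.6] 0.81
side [330.02498074 202.93129888] [331.0, 194.9, 51.3, 21.1] 0.93
0.06 (array([0.57438692, 0.05729504, 1.73524038]), np.float64(2.3539576958738877))
0.08 (array([0.5406704 , 0.03620442, 1.80821603]), np.float64(1.863640097223309))
0.09 (array([0.5219844 , 0.02515575, 1.82704059]), np.float64(1.3618468005047206))
0.1 (array([0.51812918, 0.0206449 , 1.82181082]), np.float64(0.8538967864943159))
0.11 (array([0.51734723, 0.01813458, 1.79388492]), np.float64(0.48537278695028646))
0.12 (array([0.51179589, 0.01725414, 1.84160414]), np.float64(0.6678330847736085))
0.13 (array([0.50495046, 0.01654206, 1.89858485]), np.float64(1.1944245962052518))
0 [array([ 0.4370407 , -0.04587155]), array([0.42538857, 0.06561901])]
0.01 [array([ 0.43689891, -0.04803033]), array([0.42477913, 0.06793491])]
0.02 [array([ 0.43675713, -0.05018911]), array([0.42416969, 0.07025081])]
```

Request:
drive_tool([
  {"dx": -0.07,"dy": 0.07,"dz": 0.4,"wx": 0,"wy": 0,"wz": 0,"hand": 55},
  {"dx": -0.07,"dy": 0.07,"dz": 0.8,"wx": 0,"wy": 0,"wz": 0,"hand": 55},
  {"dx": -0.07,"dy": 0.07,"dz": 1.2,"wx": 0,"wy": 0,"wz": 0,"hand": 55},
  {"dx": -0.07,"dy": 0.07,"dz": 1.5,"wx": 0,"wy": 0,"wz": 0,"hand": 55},
  {"dx": -0.07,"dy": 0.07,"dz": 1.7,"wx": 0,"wy": 0,"wz": 0,"hand": 55},
  {"dx": -0.07,"dy": 0.07,"dz": 1.8,"wx": 0,"wy": 0,"wz": 0,"hand": 55},
  {"dx": -0.07,"dy": 0.07,"dz": 1.86,"wx": 0,"wy": 0,"wz": 0,"hand": 55},
  {"dx": -0.07,"dy": 0.07,"dz": 1.9,"wx": 0,"wy": 0,"wz": 0,"hand": 55},
  {"dx": -0.07,"dy": 0.07,"dz": 1.92,"wx": 0,"wy": 0,"wz": 0,"hand": 55},
  {"dx": -0.07,"dy": 0.07,"dz": 1.92,"wx": 0,"wy": 0,"wz": 0,"hand": 55},
])

```text
clock: 9.85
eef_pos: [0.5212, 0.0197, 0.0065]
tool_rot: [-0.053, 0.999, -0.0, 0.0]
ft_force: [0.2, 0.0, -1.1]
grip_width: 0.0592
grasp_force: 66.7
```

Request:
drive_tool([
  {"dx": 0,"dy": 0,"dz": 0.02,"wx": 0,"wy": 0,"wz": 0,"hand": 55},
  {"dx": 0,"dy": 0,"dz": 0.04,"wx": 0,"wy": 0,"wz": 0,"hand": 55},
  {"dx": 0,"dy": 0,"dz": 0.05,"wx": 0,"wy": 0,"wz": 0,"hand": 55},
])

```text
clock: 10.15
eef_pos: [0.5212, 0.0197, 0.0047]
tool_rot: [-0.053, 0.999, -0.0, 0.001]
ft_force: [-2.5, 1.0, 9.6]
grip_width: 0.0594
grasp_force: 67.7
```

Request:
drive_tool([
  {"dx": 0,"dy": 0,"dz": 0,"wx": 0,"wy": 0,"wz": 0,"hand": 84},
  {"dx": 0,"dy": 0,"dz": 0,"wx": 0,"wy": 0,"wz": 0,"hand": 84},
  {"dx": 0,"dy": 0,"dz": 0,"wx": 0,"wy": 0,"wz": 0,"hand": 84},
  {"dx": 0,"dy": 0,"dz": -0.3,"wx": 0,"wy": 0,"wz": 0,"hand": 84},
  {"dx": 0,"dy": 0,"dz": -0.8,"wx": 0,"wy": 0,"wz": 0,"hand": 84},
  {"dx": 0,"dy": 0,"dz": -1.5,"wx": 0,"wy": 0,"wz": 0,"hand": 84},
  {"dx": 0,"dy": 0,"dz": -2.0,"wx": 0,"wy": 0,"wz": 0,"hand": 30},
  {"dx": 0.6,"dy": 0,"dz": -2.0,"wx": 0,"wy": 0,"wz": 0,"hand": 30},
  {"dx": 1.2,"dy": 0,"dz": -2.0,"wx": 0,"wy": 0,"wz": 0,"hand": 30},
  {"dx": 1.8,"dy": 0,"dz": -2.0,"wx": 0,"wy": 0,"wz": 0,"hand": 30},
  {"dx": 2.1,"dy": 0,"dz": -2.0,"wx": 0,"wy": 0,"wz": 0,"hand": 30},
  {"dx": 2.1,"dy": 0,"dz": -2.0,"wx": 0,"wy": 0,"wz": 0,"hand": 30},
  {"dx": 2.1,"dy": 0,"dz": -2.0,"wx": 0,"wy": 0,"wz": 0,"hand": 30},
])

```text
clock: 11.45
eef_pos: [0.4174, 0.0086, 0.104]
tool_rot: [-0.053, 0.999, -0.0, 0.001]
ft_force: [0.8, -0.1, 1.0]
grip_width: 0.0302
grasp_force: 0.0
```

Run:
```python
from h import *
o=bot.get_obs(); print(o["eef_pos"],o["grip_width"])
w=bot.camera("wrist")[:,:,::-1]; Cw=cam("wrist"); L=bot.outline_of("wrist","green_box"); print([(d["extent"],d["score"]) for d in L])
s=bot.camera("scene")[:,:,::-1]; Ls=bot.outline_of("scene","green_box"); print([(d["extent"],d["score"]) for d in Ls])
cv2.imwrite("pics/n_s.png",s);cv2.imwrite("pics/n_w.png",w)
a=cv2.resize(s[160:290,215:375],(400,325),interpolation=cv2.INTER_CUBIC)
b=cv2.resize(w,(400,250)); cv2.imwrite("pics/n.png",np.vstack([a,b]))
```

```text
[0.41739274 0.00856933 0.10401095] 0.030172944424711044
[([134.6, 357.2, 155.1, 84.4], 0.69), ([320.7, 290.4, 70.0, 116.8], 0.57)]
[([284.6, 247.8, 43.1, 40.6], 0.87), ([356.0, 247.8, 48.2, 37.1], 0.61), ([301.8, 198.1, 15.1, 37.3], 0.33)]
```

View pics/n.png

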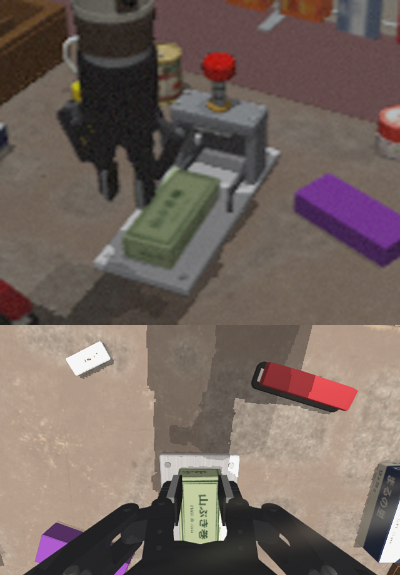

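Request:
drive_tool([
  {"dx": 0.2,"dy": 0,"dz": 0.5,"wx": 0,"wy": 0,"wz": 0,"hand": 30},
  {"dx": 0.2,"dy": 0,"dz": 1.0,"wx": 0,"wy": 0,"wz": 0,"hand": 30},
  {"dx": 0.2,"dy": 0,"dz": 1.4,"wx": 0,"wy": 0,"wz": 0,"hand": 30},
  {"dx": 0.2,"dy": 0,"dz": 1.6,"wx": 0,"wy": 0,"wz": 0,"hand": 30},
  {"dx": 0.2,"dy": 0,"dz": 1.68,"wx": 0,"wy": 0,"wz": 0,"hand": 30},
  {"dx": 0.2,"dy": 0,"dz": 1.68,"wx": 0,"wy": 0,"wz": 0,"hand": 30},
  {"dx": 0.0,"dy": 0,"dz": 1.68,"wx": 0,"wy": 0,"wz": 0,"hand": 30},
  {"dx": -0.2,"dy": 0,"dz": 1.68,"wx": 0,"wy": 0,"wz": 0,"hand": 30},
  {"dx": -0.35,"dy": 0,"dz": 1.68,"wx": 0,"wy": 0,"wz": 0,"hand": 30},
  {"dx": -0.5,"dy": 0,"dz": 1.68,"wx": 0,"wy": 0,"wz": 0,"hand": 30},
  {"dx": -0.6,"dy": 0,"dz": 1.68,"wx": 0,"wy": 0,"wz": 0,"hand": 30},
  {"dx": -0.6,"dy": 0,"dz": 1.68,"wx": 0,"wy": 0,"wz": 0,"hand": 30},
])

```text
clock: 12.85
eef_pos: [0.4472, 0.0118, 0.0196]
tool_rot: [-0.053, 0.999, -0.0, 0.0]
ft_force: [0.6, -0.1, 0.0]
grip_width: 0.0301
grasp_force: 0.0
```

Run:
```python
from h import *
o=bot.get_obs(); s=bot.camera("scene")[:,:,::-1]; Ls=bot.outline_of("scene","green_box"); print([(d["extent"],d["score"]) for d in Ls][:2])
d=bot.camera("side")[:,:,::-1]; Ls=bot.outline_of("side","green_box"); print([(q["extent"],q["score"]) for q in Ls][:2])
a=np.hstack([cv2.resize(s[160:290,215:375],(400,325),interpolation=cv2.INTER_CUBIC),cv2.resize(d[140:270,245:405],(400,325),interpolation=cv2.INTER_CUBIC)])
cv2.imwrite("pics/p.png",a)
```

```text
[([286.2, 245.6, 40.1, 39.3], 0.85), ([357.9, 246.2, 47.2, 34.8], 0.64)]
[([319.4, 204.7, 35.1, 19.2], 0.97), ([324.9, 225.6, 50.5, 24.1], 0.7)]
```

View pics/p.png

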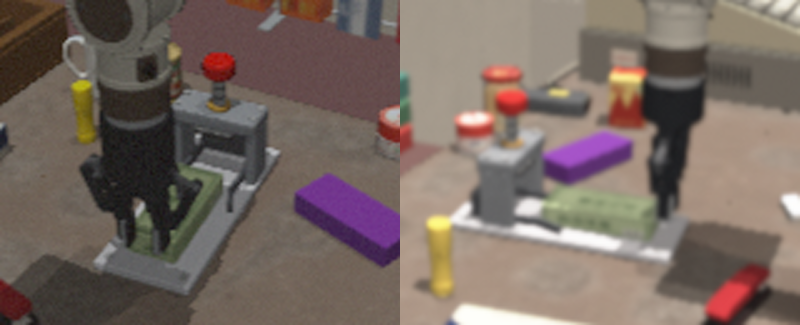

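Request:
drive_tool([
  {"dx": -0.12,"dy": 0,"dz": 0,"wx": 0,"wy": 0,"wz": 0,"hand": 30},
  {"dx": -0.24,"dy": 0,"dz": 0,"wx": 0,"wy": 0,"wz": 0,"hand": 30},
  {"dx": -0.36,"dy": 0,"dz": 0,"wx": 0,"wy": 0,"wz": 0,"hand": 30},
  {"dx": -0.48,"dy": 0,"dz": 0,"wx": 0,"wy": 0,"wz": 0,"hand": 30},
  {"dx": -0.6,"dy": 0,"dz": 0,"wx": 0,"wy": 0,"wz": 0,"hand": 30},
  {"dx": -0.72,"dy": 0,"dz": 0,"wx": 0,"wy": 0,"wz": 0,"hand": 30},
  {"dx": -0.84,"dy": 0,"dz": 0,"wx": 0,"wy": 0,"wz": 0,"hand": 30},
  {"dx": -0.96,"dy": 0,"dz": 0,"wx": 0,"wy": 0,"wz": 0,"hand": 30},
  {"dx": -1.08,"dy": 0,"dz": 0,"wx": 0,"wy": 0,"wz": 0,"hand": 30},
  {"dx": -1.2,"dy": 0,"dz": 0,"wx": 0,"wy": 0,"wz": 0,"hand": 30},
  {"dx": -1.3,"dy": 0,"dz": 0,"wx": 0,"wy": 0,"wz": 0,"hand": 30},
  {"dx": -1.38,"dy": 0,"dz": 0,"wx": 0,"wy": 0,"wz": 0,"hand": 30},
  {"dx": -1.44,"dy": 0,"dz": 0,"wx": 0,"wy": 0,"wz": 0,"hand": 30},
  {"dx": -1.44,"dy": 0,"dz": 0,"wx": 0,"wy": 0,"wz": 0,"hand": 30},
])

```text
clock: 14.45
eef_pos: [0.5185, 0.0194, 0.0197]
tool_rot: [-0.053, 0.999, 0.0, 0.0]
ft_force: [-0.1, -0.4, 0.2]
grip_width: 0.0302
grasp_force: 0.0
```

Request:
drive_tool([
  {"dx": -0.04,"dy": 0,"dz": 0,"wx": 0,"wy": 0,"wz": 0,"hand": 30},
  {"dx": -0.08,"dy": 0,"dz": 0,"wx": 0,"wy": 0,"wz": 0,"hand": 30},
  {"dx": -0.12,"dy": 0,"dz": 0,"wx": 0,"wy": 0,"wz": 0,"hand": 30},
  {"dx": -0.14,"dy": 0,"dz": 0,"wx": 0,"wy": 0,"wz": 0,"hand": 30},
])

```text
clock: 14.85
eef_pos: [0.5251, 0.0201, 0.0196]
tool_rot: [-0.053, 0.999, -0.0, 0.0]
ft_force: [-0.7, -0.5, 1.8]
grip_width: 0.0299
grasp_force: 0.6
```

Request:
drive_tool([
  {"dx": -0.03,"dy": 0,"dz": 0,"wx": 0,"wy": 0,"wz": 0,"hand": 30},
  {"dx": -0.06,"dy": 0,"dz": 0,"wx": 0,"wy": 0,"wz": 0,"hand": 30},
  {"dx": -0.08,"dy": 0,"dz": 0,"wx": 0,"wy": 0,"wz": 0,"hand": 30},
])

```text
clock: 15.15
eef_pos: [0.5275, 0.0204, 0.0195]
tool_rot: [-0.053, 0.999, -0.0, -0.001]
ft_force: [-6.3, -0.7, 5.7]
grip_width: 0.0304
grasp_force: 3.3
```

Request:
drive_tool([
  {"dx": -0.03,"dy": 0,"dz": 0,"wx": 0,"wy": 0,"wz": 0,"hand": 30},
  {"dx": -0.05,"dy": 0,"dz": 0,"wx": 0,"wy": 0,"wz": 0,"hand": 30},
  {"dx": -0.05,"dy": 0,"dz": 0,"wx": 0,"wy": 0,"wz": 0,"hand": 30},
  {"dx": -0.05,"dy": 0,"dz": 0,"wx": 0,"wy": 0,"wz": 0,"hand": 30},
])

```text
clock: 15.55
eef_pos: [0.5274, 0.0204, 0.0193]
tool_rot: [-0.053, 0.999, -0.0, -0.003]
ft_force: [-10.3, -1.3, 7.3]
grip_width: 0.0304
grasp_force: 5.0
```

Run:
```python
from h import *
o=bot.get_obs(); s=bot.camera("scene")[:,:,::-1]; Ls=bot.outline_of("scene","green_box"); print([(d["extent"],d["score"]) for d in Ls][:2])
d=bot.camera("side")[:,:,::-1]
a=np.hstack([cv2.resize(s[170:270,240:340],(400,400),interpolation=cv2.INTER_CUBIC),cv2.resize(d[160:260,250:350],(400,400),interpolation=cv2.INTER_CUBIC)])
cv2.imwrite("pics/q.png",a)
```

```text
[([356.5, 246.2, 44.6, 36.1], 0.83), ([295.6, 232.1, 33.9, 30.8], 0.7)]
```

View pics/q.png

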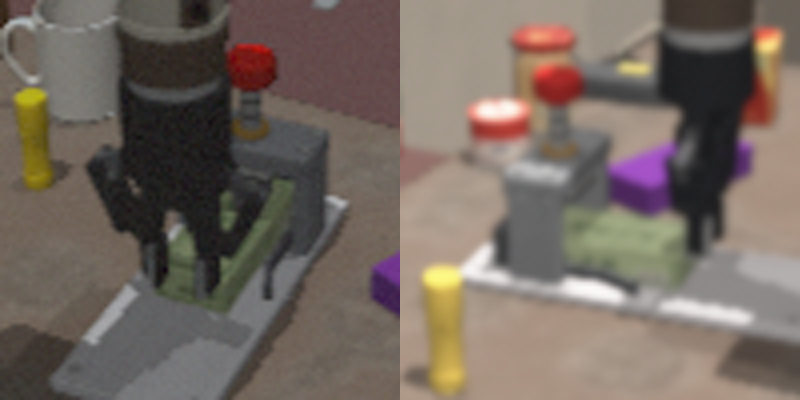

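Seating is confirmed: the tool stopped at x = 0.5275 with 0.529 expected, and the force climbs without movement. The knob is still up in both views. I'll back off, rise, close the hand and go above the knob.

Request:
drive_tool([
  {"dx": 0.1,"dy": 0,"dz": 0,"wx": 0,"wy": 0,"wz": 0,"hand": 30},
  {"dx": 0.3,"dy": 0,"dz": 0,"wx": 0,"wy": 0,"wz": 0,"hand": 30},
  {"dx": 0.5,"dy": 0,"dz": 0,"wx": 0,"wy": 0,"wz": 0,"hand": 30},
  {"dx": 0.5,"dy": 0,"dz": -0.6,"wx": 0,"wy": 0,"wz": 0,"hand": 30},
  {"dx": 0.5,"dy": 0,"dz": -1.3,"wx": 0,"wy": 0,"wz": 0,"hand": 0},
  {"dx": 0.5,"dy": 0,"dz": -2.0,"wx": 0,"wy": 0,"wz": 0,"hand": 0},
  {"dx": 0.5,"dy": 0,"dz": -2.8,"wx": 0,"wy": 0,"wz": 0,"hand": 0},
  {"dx": 0.5,"dy": 0,"dz": -3.6,"wx": 0,"wy": 0,"wz": 0,"hand": 0},
  {"dx": 0.5,"dy": 0,"dz": -4.1,"wx": 0,"wy": 0,"wz": 0,"hand": 0},
  {"dx": 0.5,"dy": 0,"dz": -4.1,"wx": 0,"wy": 0,"wz": 0,"hand": 0},
  {"dx": 0.5,"dy": 0,"dz": -4.1,"wx": 0,"wy": 0,"wz": 0,"hand": 0},
])

```text
clock: 16.8
eef_pos: [0.5064, 0.0182, 0.2249]
tool_rot: [-0.053, 0.999, -0.0, 0.001]
ft_force: [-0.2, 1.1, -0.7]
grip_width: -0.0004
grasp_force: 0.0
```

Run:
```python
from h import *
o=bot.get_obs(); print(o["eef_pos"],o["grip_width"],o["joint_pos"])
Cs=[];ms=[]
for c in("scene","side"):
    bot.camera(c); C=cam(c); e=proj(C,[.6095,.0284,.028])[0]
    L=bot.outline_of(c,"green_box"); d=min(L,key=lambda d:np.hypot(*(np.array(d["extent"][:2])-e)))
    print(c,e,d["extent"],d["score"])
    b=proj(C,box([.6095,.0284,.105-np.pi/2,.012],[.061,.14,.031])); print("pred rear corners bot/top",np.round(b[[0,1,4,5]],1).tolist(), np.round(b.min(0)),np.round(b.max(0)))
    L=bot.look_for(c,"ram")+bot.look_for(c,"knob_top"); print([(np.round(q["extent"],1).tolist(),round(q["score"],2)) for q in L], proj(C,[.648,.033,.168]))
```

```text
[0.50639966 0.01816733 0.22487126] -0.00037014120849851386 [ 3.58473051e-02  2.48279298e-01  4.31249768e-02  1.36402723e+00
  2.02297397e-05 -7.04726206e-02]
scene [296.54615754 228.71718384] [295.2, 231.2, 36.0, 31.4] 0.65
pred rear corners bot/top [[277.8, 243.6], [277.4, 235.3], [296.6, 248.5], [296.5, 240.1]] [277. 211.] [314. 249.]
[([301.1, 199.2, 13.0, 41.7], 0.47), ([303.2, 197.9, 10.7, 32.9], 0.49)] [[300.93247442 183.06005674]]
side [301.03414505 221.0255581 ] [308.9, 221.8, 34.3, 17.7] 0.79
pred rear corners bot/top [[319.0, 233.1], [319.1, 224.0], [324.8, 224.7], [324.9, 216.0]] [277. 210.] [325. 233.]
[([261.2, 242.8, 10.9, 33.1], 0.62), ([287.7, 194.6, 15.8, 36.1], 0.55), ([291.9, 187.3, 7.8, 20.5], 0.66)] [[288.82711205 178.114026  ]]
```

Request:
drive_tool([
  {"dx": -0.7,"dy": 0,"dz": 0,"wx": 0,"wy": 0,"wz": 0,"hand": 0},
  {"dx": -1.4,"dy": 0,"dz": 0,"wx": 0,"wy": 0,"wz": 0,"hand": 0},
  {"dx": -2.1,"dy": 0,"dz": 0,"wx": 0,"wy": 0,"wz": 0,"hand": 0},
  {"dx": -2.6,"dy": 0,"dz": 0,"wx": 0,"wy": 0,"wz": 0,"hand": 0},
  {"dx": -2.85,"dy": 0,"dz": 0,"wx": 0,"wy": 0,"wz": 0,"hand": 0},
  {"dx": -2.85,"dy": 0,"dz": 0.3,"wx": 0,"wy": 0,"wz": 0,"hand": 0},
  {"dx": -2.85,"dy": 0,"dz": 0.5,"wx": 0,"wy": 0,"wz": 0,"hand": 0},
  {"dx": -2.85,"dy": 0,"dz": 0.7,"wx": 0,"wy": 0,"wz": 0,"hand": 0},
  {"dx": -2.85,"dy": 0,"dz": 0.7,"wx": 0,"wy": 0,"wz": 0,"hand": 0},
])

```text
clock: 18.1
eef_pos: [0.6466, 0.0332, 0.1874]
tool_rot: [-0.053, 0.999, 0.0, -0.002]
ft_force: [0.0, 0.0, 0.1]
grip_width: -0.0001
grasp_force: 0.0
```

Run:
```python
from h import *
o=bot.get_obs(); print(o["eef_pos"],o["joint_pos"]); t=[]
for c in ("scene","side"):
    im=bot.camera(c)[:,:,::-1]; u,v=np.int32(proj(cam(c),[.648,.033,.168])[0]); t.append(cv2.resize(im[v-40:v+40,u-40:u+40],(400,400),interpolation=cv2.INTER_CUBIC))
cv2.imwrite("pics/r.png",np.hstack(t))
```

```text
[0.64655902 0.03316474 0.18740737] [ 5.12388588e-02  5.57238326e-01  4.09068612e-01  1.42680072e+00
  2.10781159e-05 -5.49456316e-02]
```

View pics/r.png

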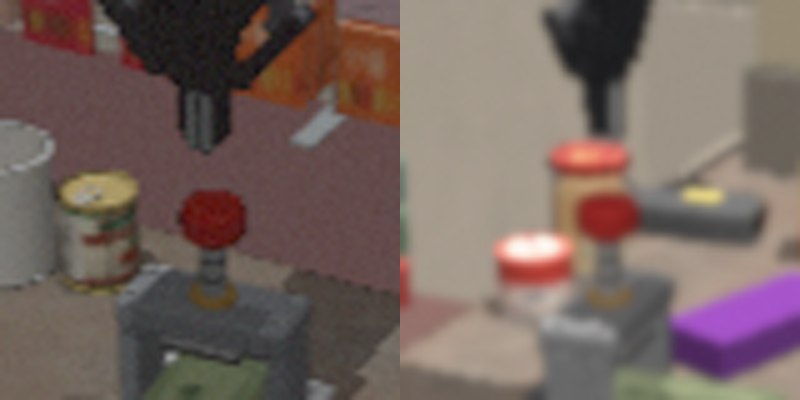

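Request:
drive_tool([
  {"dx": -0.04,"dy": -0.06,"dz": 0.1,"wx": 0,"wy": 0,"wz": 0,"hand": 0},
  {"dx": -0.04,"dy": -0.06,"dz": 0.2,"wx": 0,"wy": 0,"wz": 0,"hand": 0},
  {"dx": -0.04,"dy": -0.06,"dz": 0.3,"wx": 0,"wy": 0,"wz": 0,"hand": 0},
  {"dx": -0.04,"dy": -0.06,"dz": 0.4,"wx": 0,"wy": 0,"wz": 0,"hand": 0},
  {"dx": -0.04,"dy": -0.06,"dz": 0.48,"wx": 0,"wy": 0,"wz": 0,"hand": 0},
  {"dx": -0.04,"dy": -0.06,"dz": 0.54,"wx": 0,"wy": 0,"wz": 0,"hand": 0},
  {"dx": -0.04,"dy": -0.06,"dz": 0.54,"wx": 0,"wy": 0,"wz": 0,"hand": 0},
])

```text
clock: 18.9
eef_pos: [0.65, 0.0305, 0.1619]
tool_rot: [-0.053, 0.999, -0.0, -0.001]
ft_force: [-0.8, 0.3, -0.5]
grip_width: -0.0003
grasp_force: 0.0
```

Request:
drive_tool([
  {"dx": 0,"dy": 0,"dz": 0.06,"wx": 0,"wy": 0,"wz": 0,"hand": 0},
  {"dx": 0,"dy": 0,"dz": 0.12,"wx": 0,"wy": 0,"wz": 0,"hand": 0},
  {"dx": 0,"dy": 0,"dz": 0.18,"wx": 0,"wy": 0,"wz": 0,"hand": 0},
  {"dx": 0,"dy": 0,"dz": 0.18,"wx": 0,"wy": 0,"wz": 0,"hand": 0},
])

```text
clock: 19.3
eef_pos: [0.65, 0.0305, 0.153]
tool_rot: [-0.053, 0.999, 0.0, -0.001]
ft_force: [-0.5, -0.1, -0.1]
grip_width: 0.0
grasp_force: 0.0
```

Request:
drive_tool([
  {"dx": 0,"dy": 0,"dz": 0.04,"wx": 0,"wy": 0,"wz": 0,"hand": 0},
  {"dx": 0,"dy": 0,"dz": 0.08,"wx": 0,"wy": 0,"wz": 0,"hand": 0},
  {"dx": 0,"dy": 0,"dz": 0.12,"wx": 0,"wy": 0,"wz": 0,"hand": 0},
  {"dx": 0,"dy": 0,"dz": 0.12,"wx": 0,"wy": 0,"wz": 0,"hand": 0},
])

```text
clock: 19.7
eef_pos: [0.6506, 0.0305, 0.1491]
tool_rot: [-0.053, 0.999, -0.0, 0.001]
ft_force: [-2.8, 0.1, 6.6]
grip_width: 0.0
grasp_force: 3.5
```

Request:
drive_tool([
  {"dx": 0,"dy": 0,"dz": 0.06,"wx": 0,"wy": 0,"wz": 0,"hand": 0},
  {"dx": 0,"dy": 0,"dz": 0.12,"wx": 0,"wy": 0,"wz": 0,"hand": 0},
  {"dx": 0,"dy": 0,"dz": 0.18,"wx": 0,"wy": 0,"wz": 0,"hand": 0},
  {"dx": 0,"dy": 0,"dz": 0.24,"wx": 0,"wy": 0,"wz": 0,"hand": 0},
  {"dx": 0,"dy": 0,"dz": 0.3,"wx": 0,"wy": 0,"wz": 0,"hand": 0},
  {"dx": 0,"dy": 0,"dz": 0.36,"wx": 0,"wy": 0,"wz": 0,"hand": 0},
  {"dx": 0,"dy": 0,"dz": 0.42,"wx": 0,"wy": 0,"wz": 0,"hand": 0},
  {"dx": 0,"dy": 0,"dz": 0.48,"wx": 0,"wy": 0,"wz": 0,"hand": 0},
  {"dx": 0,"dy": 0,"dz": 0.54,"wx": 0,"wy": 0,"wz": 0,"hand": 0},
  {"dx": 0,"dy": 0,"dz": 0.6,"wx": 0,"wy": 0,"wz": 0,"hand": 0},
  {"dx": 0,"dy": 0,"dz": 0.6,"wx": 0,"wy": 0,"wz": 0,"hand": 0},
])

```text
clock: 20.8
eef_pos: [0.6507, 0.0305, 0.1193]
tool_rot: [-0.053, 0.999, -0.0, 0.001]
ft_force: [-3.9, -0.0, 10.6]
grip_width: 0.0005
grasp_force: 4.8
```

Request:
drive_tool([
  {"dx": 0,"dy": 0,"dz": 0.03,"wx": 0,"wy": 0,"wz": 0,"hand": 0},
  {"dx": 0,"dy": 0,"dz": 0.06,"wx": 0,"wy": 0,"wz": 0,"hand": 0},
  {"dx": 0,"dy": 0,"dz": 0.09,"wx": 0,"wy": 0,"wz": 0,"hand": 0},
  {"dx": 0,"dy": 0,"dz": 0.11,"wx": 0,"wy": 0,"wz": 0,"hand": 0},
  {"dx": 0,"dy": 0,"dz": 0.11,"wx": 0,"wy": 0,"wz": 0,"hand": 0},
])

```text
clock: 21.3
eef_pos: [0.6507, 0.0305, 0.1149]
tool_rot: [-0.053, 0.999, -0.0, 0.001]
ft_force: [-5.3, -0.3, 13.9]
grip_width: 0.0002
grasp_force: 7.0
```

Request:
drive_tool([
  {"dx": 0,"dy": 0,"dz": 0.03,"wx": 0,"wy": 0,"wz": 0,"hand": 0},
  {"dx": 0,"dy": 0,"dz": 0.05,"wx": 0,"wy": 0,"wz": 0,"hand": 0},
  {"dx": 0,"dy": 0,"dz": 0.07,"wx": 0,"wy": 0,"wz": 0,"hand": 0},
  {"dx": 0,"dy": 0,"dz": 0.07,"wx": 0,"wy": 0,"wz": 0,"hand": 0},
])

```text
clock: 21.7
eef_pos: [0.6508, 0.0305, 0.1145]
tool_rot: [-0.053, 0.999, 0.0, 0.002]
ft_force: [-10.4, -0.4, 24.0]
grip_width: 0.0002
grasp_force: 12.4
```

Request:
drive_tool([
  {"dx": 0,"dy": 0,"dz": 0,"wx": 0,"wy": 0,"wz": 0,"hand": 0},
  {"dx": 0,"dy": 0,"dz": 0,"wx": 0,"wy": 0,"wz": 0,"hand": 0},
  {"dx": 0,"dy": 0,"dz": 0,"wx": 0,"wy": 0,"wz": 0,"hand": 0},
  {"dx": 0,"dy": 0,"dz": 0,"wx": 0,"wy": 0,"wz": 0,"hand": 0},
  {"dx": 0,"dy": 0,"dz": 0,"wx": 0,"wy": 0,"wz": 0,"hand": 0},
])

```text
clock: 22.2
eef_pos: [0.6508, 0.0305, 0.1145]
tool_rot: [-0.053, 0.999, -0.0, 0.002]
ft_force: [-9.8, -0.7, 24.6]
grip_width: -0.0001
grasp_force: 12.4
```

Run:
```python
from h import *
t=[]
for c in ("scene","side"):
    im=bot.camera(c)[:,:,::-1]; u,v=np.int32(proj(cam(c),[.648,.033,.13])[0]); t.append(cv2.resize(im[v-40:v+40,u-40:u+40],(400,400),interpolation=cv2.INTER_CUBIC))
cv2.imwrite("pics/z.png",np.hstack(t))
```

```text
(no output)
```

View pics/z.png

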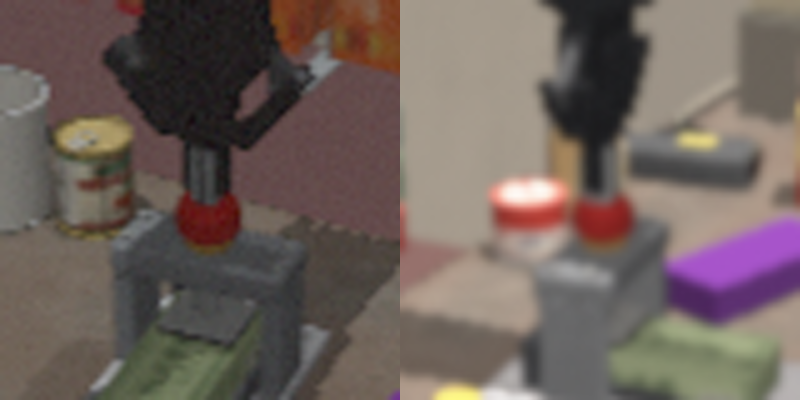

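The knob is fully down on the bushing (scene crop (210,220), side crop (603,218)) with the fingertips centred on it. The foot rests on the box, and the hold is steady at 24 N.

```bash
python3 -c "
from workcell import bot
print(bot.job_done())"
```

```text
the job is handed in; nothing more can be done
None
```

The green box is fully home in the press, right way up, and the knob is held down at the third click with about 24 N. I handed the job in at about 22 s; the blue and white box and the glue stick were not touched.

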